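# Clamp the heater insert on the tilted stand with the threaded ring

### The job

Lay the copper heater insert on the raised rest of the tilted stand, its end under the yellow strap and its lower long side by the two ledge pins, and let go of it. Then screw the knurled ring down the stud (clockwise seen from above it, a little under one turn, in several grips) until it comes up solid, so that the strap clamps the insert; stop there without forcing the ring, let go, and leave the other things on the bench where they are.

Things in the scene. Friction and masses are not known exactly. Their poses are not given: they have to be found in the camera images.
- heater_insert: Copper heater insert, a block 38 x 68 x 16 mm (x, y, z), two small screw heads stand 2 mm higher at its corners; 0.36 kg; loose, it lies flat on the bench to the right of the stand. Origin: centre of its underside; long axis y, z up.
- deck: Tilted aluminium deck, 108 x 168 x 10 mm, of a stand fixed to the bench; its face tilts 25 degrees towards the robot. Origin: centre of the face, 62 mm above the bench; x up the slope (away from the robot), y across it (to the left), z square off the face; 'deck frame' below means these axes, in mm. On it a grey raised rest, 28 along x, 64 along y, 10 high, centred at (0, -27).
- nest (a point): Where the centre of the insert's underside belongs: on top of the grey rest, deck frame (0, -27, 10), axes as the deck's. The insert lies with its long axis along y, either way round, and overhangs the rest by 5 mm on each long side. Friction holds it on the slope. From the -y side nothing stands in the way of sliding it in.
- stop_face (a point): Face of the dark end stop (26 wide along x, top 19 above the deck) that limits the insert towards the stud, deck frame (0, 7.5, 14.5). A nested insert ends 0.5 mm short of it.
- pin_tip (a point): Top of the right-hand of two ledge pins, 8 mm in diameter, 17 mm tall off the deck, at deck frame (-23.5, -54); the other stands at (-23.5, 0). The insert's lower long side, when nested, is 0.5 mm above them.
- stud_top (a point): Top of the fixed threaded stud, 17 mm thick, square to the deck, deck frame (0, 31, 60). The ring's axis.
- strap_tip (a point): Underside of the yellow strap, 37 mm from the stud axis towards -y; it is 14 wide, 5 thick, ends 44 mm from that axis and does not turn. At the start it is 20.5 to 21.5 mm above the rest, so the 16 mm insert slides under from the -y side. It goes down with the ring; over the last 1.6 rad it presses on the insert through a spring (about 6 N at the end).
- ring_grip (a point): Centre of the knurled ring, on the stud axis at half its height; turns with it. Dark steel knurled sleeve, 42 mm in diameter, 18 high, with a brass threaded core, already started on the stud; its underside is 0.5 mm above the strap. The stud stands out of its top by 5 mm at first, 13 mm when it is home.
- ring (a joint): Turn of the ring's threaded core on the stud, rad: starts at 0 to 0.8, grows as it is screwed down (clockwise seen from above, a negative turn about the deck's z), home on a solid shoulder at 6.0. Friction 0.05 N m; stays where it is left. Each rad lowers ring and strap by 1.25 mm.
- sleeve (a joint): Wind-up of the knurled sleeve against the threaded core, rad: a torsion spring of 0.8 N m/rad joins them, so it shows the tightening torque: about 0.06 to 0.1 while the ring runs freely, rising once the core is home. More than 0.6 (0.48 N m) is over-tightened. Springs back to 0 when released.
- tweezers_a: Bystander: fine bright steel tweezers 125 mm long, lying on the bench in front of the stand. Origin: centre of the underside; long axis y.
- loupe: Bystander: small grey folding loupe, 52 x 30 x 16 mm, lying on the bench in front of the stand, to its left. Origin: centre of the underside.
- vial_a: Bystander: small white vial with a grey cap, 13 mm in diameter, 41 mm tall, standing on the bench to the left of the stand. Origin: centre of the underside.
Things that resemble listed ones, but are neither listed nor needed, are in the scene too. Leave any pink or red look-alike of the heater_insert alone.

How it is judged:
By the outcome, as a careful person would: the job done as asked, in the order asked, and still so for the second after the job is handed in, with the robot touching nothing.
It also fails if it takes over 72 s, if anything falls off the work surface, if the arm or the gripper's body presses on something with over 40 N, if the wrist force passes 120 N, or if a joint passes its speed limit or range.

### The arm

A 6-joint arm with a two-finger parallel gripper is mounted at the origin on a cart in front of the work surface, level with it; the furniture and walls round the work are solid. World frame = base frame: x ahead of the robot, y to its left, z up, the work surface at z = 0. Lengths are in mm, angles in rad, forces in N, time in s.
With the tool pointing down it reaches from about 300 to 1000 mm from the base axis. Payload 5.1 kg.
Tool frame: the origin (TCP) lies at the very end of the fingers, on their centre line; the grasp point (between the pads) lies behind it (env.grasp_offset is the z of the grasp point in the tool frame, in mm); z points along the fingers, y is the direction in which the jaws open and shut (so a half turn about z gives the same grasp; the last joint's range is limited). The gripper opens to 95 mm and grips with 3 to 60 N. Pads are 20 mm wide; open, the fingers measure 119 mm over their backs; the gripper's body (75 mm by 180 mm) begins 59 mm behind the grasp point.
Start: joints at [-1.301, 0.124, 1.65, -0, 1.367, -0.083], TCP at [224.56, -609.965, 214.656] pointing down, gripper open.
Joint ranges: [-2.61, 2.61], [-1.02, 2.33], [0.03, 2.71], [-1.35, 4.49], [0.32, 2.68], [-2.91, 2.91]. Speed limits (rad/s): [2.57, 2.57, 3.14, 3.14, 3.14, 3.14].

### API

Orientations are given as a rotation vector (axis times angle).
In Python, from station import telemetry, optics, job, finder, env gives the robot as it stands.
- The arm moves only by the tool step_arm, never from a script. Its argument "increments" is a list of rows, each a list of 2 entries, a list of its own where there are three numbers: the shift along the world's x, y, z in mm, then the turn about the world's z in rad. A call has exactly 10 rows; each row shifts and turns the commanded pose from where the row before left it; what a row does not reach is not made up. A row lasts 1/8 s, in which the tool goes at most 62.5 mm and 10.7 degrees, less where a joint would pass 70% of its speed; a pose out of reach is approached as far as the arm can. A call with a gripper value outside its range is refused whole. "grip" is the opening, from 0 (shut) to 1 (fully open), set as the call begins (left out, the last holds). The fingers move at their own pace and stop on an object; "grip_force" is the grip in N (left out, the last holds). Time passes only in rows, so rows that do not move let the fingers close, or fill a call up. It gives the time, the measured TCP pose, the force and the opening at its end, in the units of the state.
- telemetry.state(): the state, without advancing time (a new reading comes with each control period).
- optics.capture(name): name is "side" or "top"; returns a dict with "img" (384x512x3 uint8, red, green, blue), "vfov" (degrees; the focal length in pixels is half the picture's height over the tangent of half this angle, whatever the lens; pixels are square), "cx", "cy" (the principal point, pixels), "position" and "rotation" of the camera in the world. Camera axes: x right, y down, z forward; pixel columns grow to the right and rows downward; lengths in mm; the calibration is good to about 2 mm. A picture is of the moment at which its call begins. There is no depth.
- job.finish_job(): hands the job in, once; it reports no verdict.
Trained networks look in a picture, given as the dict that the camera call returned (one of the last four; its "shot" number tells which), for a name from the list of things; names that differ only in an ending like _2 or _b are one class to them, and where a whole thing is asked for, a point or a joint stands for the part that bears it (a point fixed in the world has none). Each returns a list of dicts, best first, with "p" (0 to 1); they miss things now and then, are a little off and sometimes report something else, mostly with a low value. They report only what shows in the picture. A call takes as long as a camera call. They do not tell look-alikes from the thing itself.
- finder.boxes_of(picture, label): "position" ([column, row] in pixels, amid what is visible of it).
- finder.silhouettes(picture, label): "mask" (384x512 bool, what is visible of it) and "position" ([column, row] in pixels, amid what is visible of it).
- finder.tip_of(picture, label): "position" ([column, row] in pixels: a listed point, or the origin of a listed thing).
The state is a dict: "time": time; "q": joint angles; "qvel": joint speeds; "joint_efforts": joint torques, N m; "ee_pos": TCP position; "orientation": TCP orientation; "ft_force": force on the tool from outside, world axes, zero at the start; "ft_torque": the same for the moment, N m; "finger_gap": opening from 0.0 (shut) to 1.0 (fully open).
Only numpy, scipy, OpenCV 4.12 (cv2) and the standard library are available. Lean on these libraries where they do the work, as an engineer would, in place of code of your own. Each camera call takes 0.05 s, during which the arm holds its last target. There are 200 camera calls.

## Working session

There is one attempt and no reset: what is moved stays moved. The work goes in short steps, Python scripts to look and compute and a tool call to move; the robot and the scene stay as the last step left them, time stands still between calls to the robot, and variables do not carry over. Pictures are saved under pics/ and viewed, about 8 in all and at most 12, crops included, and the job is handed in when it is done.

Besides the shell and the picture viewer there is one more tool, called after "Call:" as a command line: name --argument value ..., lists and objects as JSON in quotes. step_arm: Moves the arm, as the interface text tells. Its arguments: {"type":"object","properties":{"increments":{"type":"array"},"grip":{"type":"number"},"grip_force":{"type":"number"}},"required":["increments"]}

```bash
ls; mkdir -p pics; cat > h.py <<'E'
import numpy as np, cv2
from scipy.spatial.transform import Rotation as R
from station import telemetry, optics, job, finder, env
def Rm(c):
    r=np.array(c["rotation"],float)
    return r if r.shape==(3,3) else R.from_rotvec(r).as_matrix()
def proj(c,P):
    P=np.atleast_2d(P); f=192/np.tan(np.radians(c["vfov"])/2)
    q=(P-np.array(c["position"]))@Rm(c); return np.c_[c["cx"]+f*q[:,0]/q[:,2],c["cy"]+f*q[:,1]/q[:,2]]
def ray(c,uv):
    f=192/np.tan(np.radians(c["vfov"])/2)
    d=Rm(c)@np.array([(uv[0]-c["cx"])/f,(uv[1]-c["cy"])/f,1]); return np.array(c["position"]),d/np.linalg.norm(d)
def tri(rs):
    A=np.zeros((3,3));b=np.zeros(3)
    for o,d in rs:
        M=np.eye(3)-np.outer(d,d);A+=M;b+=M@o
    p=np.linalg.solve(A,b); return p,[np.linalg.norm((np.eye(3)-np.outer(d,d))@(p-o)) for o,d in rs]
def onz(c,uv,z):
    o,d=ray(c,uv); return o+d*(z-o[2])/d[2]
def save(c,n,box=None,s=1):
    im=c["img"][:,:,::-1]
    if box: im=im[box[1]:box[3],box[0]:box[2]]
    cv2.imwrite("pics/"+n,cv2.resize(im,None,fx=s,fy=s,interpolation=cv2.INTER_CUBIC))
E
cat > a.py <<'E'
from h import *
cs={n:optics.capture(n) for n in("top","side")}
for n,c in cs.items():
    print(n,c["shot"],c["vfov"],c["cx"],c["cy"],np.round(c["position"]),np.round(np.array(c["rotation"]),3).tolist())
    for l in["heater_insert","deck","nest","stop_face","pin_tip","stud_top","strap_tip","ring_grip","tweezers_a","loupe","vial_a"]:
        print(l,[(np.round(d["position"],1).tolist(),round(d["p"],2)) for d in finder.tip_of(c,l)][:4])
im=np.vstack([cs["top"]["img"],cs["side"]["img"]])
for n in cs: save(cs[n],n+"0.png",s=1.5)
print(env.grasp_offset,telemetry.state())
E
python3 a.py
```

```text
pics
top 1 56.73170718154356 264.7250469069641 198.43627542559315 [ 285.  -91. 1110.] [-2.024, 2.18, -0.252]
heater_insert [([283.5, 185.6], 0.74), ([319.4, 194.3], 0.66), ([355.8, 202.0], 0.59), ([227.2, 190.6], 0.41)]
deck [([228.1, 187.4], 0.63), ([319.8, 195.4], 0.6)]
nest [([238.4, 187.3], 0.86)]
stop_face [([228.0, 189.2], 0.61)]
pin_tip [([212.6, 189.6], 0.67), ([244.8, 198.2], 0.64)]
stud_top [([214.7, 189.7], 0.95)]
strap_tip [([227.2, 190.6], 0.38)]
ring_grip [([214.7, 192.0], 0.66)]
tweezers_a [([251.7, 244.3], 0.44)]
loupe [([205.0, 235.9], 0.65)]
vial_a [([176.2, 228.9], 0.37)]
side 2 56.969661821826776 261.64992403540583 182.18378443344307 [428. 585. 600.] [-0.138, 2.771, -1.376]
heater_insert [([266.6, 145.5], 0.68), ([258.1, 163.6], 0.57), ([235.4, 187.8], 0.55)]
deck [([229.4, 210.7], 0.72)]
nest [([230.2, 199.3], 0.63)]
stop_face [([226.2, 210.5], 0.72)]
pin_tip [([242.2, 198.6], 0.69)]
stud_top [([230.8, 204.3], 0.64), ([283.5, 265.0], 0.41)]
strap_tip []
ring_grip [([229.7, 208.1], 0.6)]
tweezers_a [([299.8, 219.5], 0.4), ([225.7, 210.9], 0.27)]
loupe [([284.2, 263.7], 0.53)]
vial_a [([262.2, 301.7], 0.52)]
-18.8 {'time': 1.2, 'q': array([-1.30061158e+00,  1.23827882e-01,  1.65029082e+00, -6.05276931e-06,
        1.36749530e+00, -8.25826751e-02]), 'qvel': array([ 3.49318418e-05,  1.39917690e-03,  6.95916639e-04, -8.28330214e-04,
       -7.02854812e-04, -1.47618208e-03]), 'joint_efforts': array([ 6.38385227e-04, -4.17581248e+01, -3.60227072e+01,  7.76123232e-02,
        4.29390057e-02, -1.92836143e-05]), 'ee_pos': array([ 224.55235019, -609.97337959,  214.64358344]), 'orientation': array([-3.09282913e+00, -5.51255244e-01,  1.24116687e-05]), 'ft_force': array([ 0.30436507,  0.27339387, -0.47882315]), 'ft_torque': array([ 0.0096263 , -0.03618119, -0.01503362]), 'finger_gap': 0.9968659581551619}
```

```bash
python3 -c "
import cv2,numpy as np
a=cv2.imread('pics/top0.png');b=cv2.imread('pics/side0.png')
a=a[int(130*1.5):int(270*1.5),int(150*1.5):int(400*1.5)];b=b[int(110*1.5):int(330*1.5),int(180*1.5):int(340*1.5)]
a=cv2.resize(a,(530,297));b=cv2.resize(b,(436,600))
cv2.imwrite('pics/a.png',cv2.resize(cv2.imread('pics/top0.png')[195:405,225:600],(800,448)));cv2.imwrite('pics/b.png',b)"
```

```text
(no output)
```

View pics/a.png

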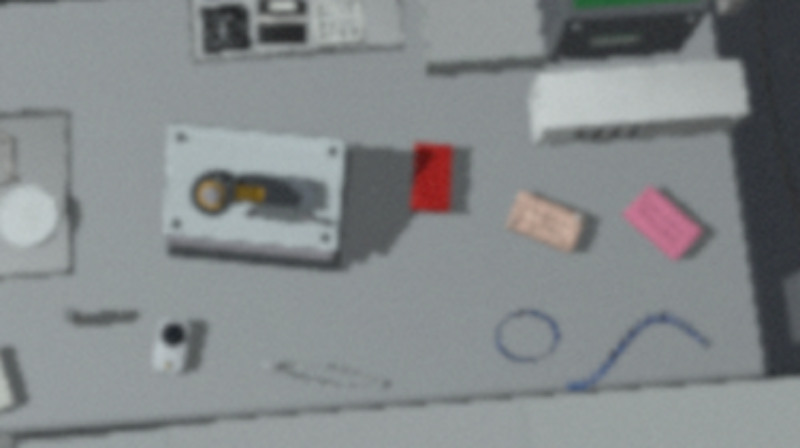

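View pics/b.png

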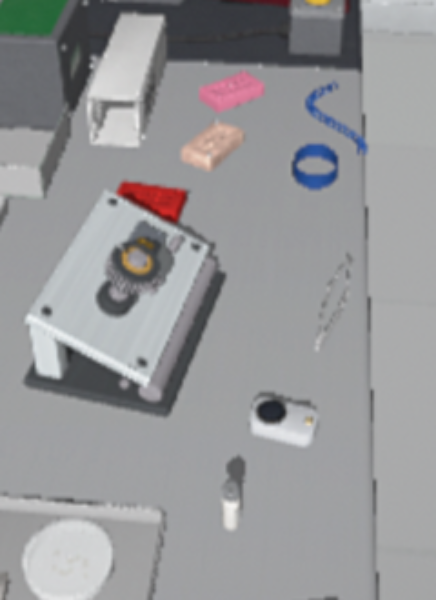

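```bash
cat > b.py <<'E'
from h import *
from scipy.optimize import least_squares
cs={n:optics.capture(n) for n in("top","side")}
pts=dict(deck=(0,0,0),nest=(0,-27,10),stop_face=(0,7.5,14.5),pin_tip=(-23.5,-54,17),stud_top=(0,31,60),ring_grip=(0,31,45.5))
def D(x): return R.from_euler('z',x[2])*R.from_euler('y',-25,degrees=True)
def W(x,p): return D(x).apply(np.atleast_2d(p))+[x[0],x[1],62]
obs=[]
ins={}
for n,c in cs.items():
    for l,p in pts.items():
        for d in finder.tip_of(c,l)[:2]: obs.append((n,l,p,d["position"]))
    for d in finder.silhouettes(c,"heater_insert"):
        m=d["mask"]; col=c["img"][m].mean(0); print(n,np.round(d["position"],1),d["p"].__round__(2),m.sum(),col.round())
        if col[0]>170 and col[1]>120: ins[n]=m
    for d in finder.silhouettes(c,"deck")[:1]:
        np.save(n+"_deck.npy",d["mask"]); print("deck",d["p"],d["mask"].sum())
        h=cv2.convexHull(np.argwhere(d["mask"])[:,::-1].astype(np.int32)); print(cv2.approxPolyDP(h,3,True)[:,0].tolist())
x0=onz(cs["top"],(233,189),62); print("x0",x0)
f=lambda x:np.ravel([proj(cs[n],W(x,p))[0]-q for n,l,p,q in obs])
r=least_squares(f,[x0[0],x0[1],0],loss="soft_l1",f_scale=1.5); print("deck fit",r.x)
for o,e in zip(obs,r.fun.reshape(-1,2)): print(o[0],o[1],e.round(1))
np.save("deck.npy",r.x)
for n,m in ins.items():
    h=np.argwhere(m)[:,::-1].astype(np.float32); rect=cv2.minAreaRect(h); print(n,rect,[np.round(onz(cs[n],q,16)[:2],1).tolist() for q in cv2.boxPoints(rect)])
def ib(x):
    b=np.array([(sx*19,sy*34,z) for sx in(-1,1) for sy in(-1,1) for z in(0,16)],float)
    return R.from_euler('z',x[2]).apply(b)+[x[0],x[1],0]
def cost(x):
    s=0
    for n,m in ins.items():
        k=np.zeros(m.shape,np.uint8); h=cv2.convexHull(proj(cs[n],ib(x)).astype(np.float32))
        big=cv2.resize(m.astype(np.uint8),None,fx=4,fy=4,interpolation=0); k=np.zeros_like(big)
        cv2.fillConvexPoly(k,np.round(h*4+1.5).astype(np.int32),1); s+=1-(big&k).sum()/(big|k).sum()
    return s
from scipy.optimize import differential_evolution
c0=onz(cs["top"],(320,198),16)
rr=differential_evolution(cost,[(c0[0]-25,c0[0]+25),(c0[1]-25,c0[1]+25),(-1.6,1.6)],seed=1,maxiter=40); print("insert",rr.x,rr.fun)
np.save("ins.npy",rr.x)
for n,c in cs.items():
    im=cv2.resize(c["img"][:,:,::-1],None,fx=4,fy=4,interpolation=cv2.INTER_CUBIC)
    def poly(P,col): cv2.polylines(im,[np.round(proj(c,P)*4+1.5).astype(np.int32)],True,col,1)
    poly(W(r.x,[(-54,-84,0),(54,-84,0),(54,84,0),(-54,84,0)]),(0,0,255))
    poly(W(r.x,[(-14,-59,10),(14,-59,10),(14,5,10),(-14,5,10)]),(0,255,0))
    for t in(45.5,60): poly(W(r.x,[(21*np.cos(a)*(t<50)+8.5*np.cos(a)*(t>50),31+(21 if t<50 else 8.5)*np.sin(a),t) for a in np.arange(0,6.28,.3)]),(255,0,0))
    B=ib(rr.x); poly(B[[1,3,7,5]],(0,255,0)); poly(B[[0,2,6,4]],(0,0,255))
    u0,v0,u1,v1=(190,145,345,225) if n=="top" else (180,110,290,260)
    cv2.imwrite(f"pics/ov_{n}.png",im[v0*4:v1*4,u0*4:u1*4])
E
python3 b.py
```

```text
top [281.9 183.7] 0.84 248 [137.  40.  39.]
top [320.3 196.6] 0.83 287 [171. 151. 140.]
top [353.  198.1] 0.73 296 [179. 113. 136.]
deck 0.62 1953
[[257, 173], [254, 207], [204, 204], [200, 200], [203, 169]]
side [256.8 163.4] 0.8 248 [196. 166. 153.]
side [266. 143.] 0.64 198 [210. 123. 151.]
side [236.8 181.1] 0.61 267 [156.  53.  53.]
deck 0.65 2697
[[255, 200], [232, 250], [190, 227], [218, 181]]
x0 [566.67713432 -15.23287922  62.        ]
deck fit [ 5.67761441e+02 -6.83088446e-01 -1.60028943e-01]
top deck [-0.8  1.5]
top nest [-1.2 -0.6]
top stop_face [-4.   0.9]
top pin_tip [ 1.3 -1.8]
top stud_top [0.7 2.3]
top stud_top [-2.7  2.7]
top ring_grip [ 2.2 -0.1]
top ring_grip [ 41.2 -35.6]
side deck [-0.2  1.6]
side nest [0.1 0.1]
side stop_face [-0.6 -3.1]
side pin_tip [ 0.5 -1.6]
side pin_tip [16.7 -1.9]
side stud_top [-0.6  1.3]
side ring_grip [-2.8  0.9]
top ((319.4999694824219, 199.00001525878906), (22.097745895385742, 13.370063781738281), 21.801406860351562) [[522.4, -241.8], [561.5, -261.6], [530.0, -323.5], [491.3, -303.3]]
side ((264.89654541015625, 143.7413787841797), (10.21324348449707, 21.912050247192383), 68.19859313964844) [[552.9, -384.2], [492.0, -442.8], [475.5, -383.6], [534.6, -329.4]]
insert [ 5.27811041e+02 -2.83250441e+02 -4.69850981e-01] 1.073513967653854
```

```bash
sed -i 's/col\[1\]>120/col[1]>140/' b.py; python3 b.py | grep -E "fit|insert|^top \(|^side \("; python3 -c "
import cv2,numpy as np
a=cv2.imread('pics/ov_top.png');b=cv2.imread('pics/ov_side.png');print(a.shape,b.shape)
"
```

```text
deck fit [ 5.64337641e+02 -7.72614651e-01 -9.14959366e-02]
top ((319.5, 199.0), (22.097745895385742, 12.627283096313477), 21.801406860351562) [[523.4, -242.3], [560.4, -261.0], [528.9, -322.9], [492.4, -303.8]]
side ((257.75, 163.25001525878906), (14.142135620117188, 23.33452033996582), 45.0) [[561.2, -251.1], [522.7, -345.3], [487.4, -292.6], [526.7, -205.2]]
insert [ 5.27096949e+02 -2.83368374e+02 -4.70639184e-01] 0.1664632423827993
(320, 620, 3) (600, 440, 3)
```

View pics/ov_top.png

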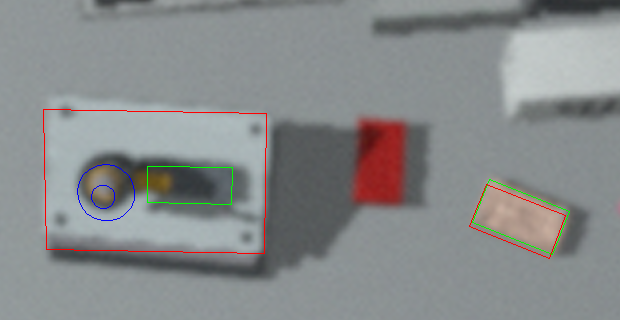

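View pics/ov_side.png

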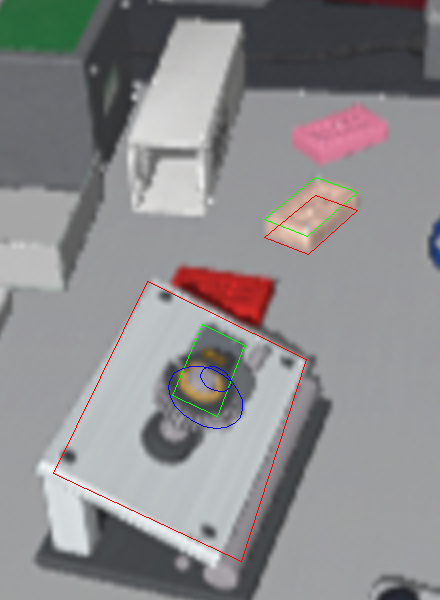

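```bash
cat > fit.py <<'E'
from h import *
from scipy.optimize import least_squares
cs={n:optics.capture(n) for n in("top","side")}
off=dict(top=(190,145),side=(180,110))
man=dict(top=[(48,97),(270,112),(262,254),(45,246)],side=[(150,281),(308,358),(224,566),(42,466)])
scr=dict(top=[(65,112),(255,130),(246,238),(60,219)],side=[(165,295),(287,362),(208,531),(68,456)])
# order top: far-left, far-right, near-right, near-left
ct=[(54,84),(54,-84),(-54,-84),(-54,84)]; order=dict(top=[0,1,2,3],side=[1,2,3,0])
C=dict(zip(range(4),ct))
def W(x,p): return (R.from_euler('z',x[2])*R.from_euler('y',-25,degrees=True)).apply(np.atleast_2d(p))+[x[0],x[1],62]
obs=[]
for n in cs:
    g=cv2.cvtColor(cs[n]["img"],cv2.COLOR_RGB2GRAY).astype(float)
    for i,(q,s) in enumerate(zip(man[n],scr[n])):
        # order: side listing starts at far-left? far corner(150,281) is far-right
        k=order[n][i]
        obs.append((n,'c',k,(np.array(q)-1.5)/4+off[n],.7))
        u,v=np.round(np.array(s)/4+off[n]).astype(int); w=g[v-3:v+4,u-3:u+4]; w=np.clip(np.percentile(w,70)-w-8,0,None)
        Y,X=np.mgrid[v-3:v+4,u-3:u+4]; p=np.array([(w*X).sum(),(w*Y).sum()])/w.sum(); obs.append((n,'s',k,p,1.5))
def model(x,t,k):
    a=C[k]; return W(x,(a[0],a[1],0)) if t=='c' else W(x,(np.sign(a[0])*x[3],np.sign(a[1])*x[4],1))
def f(x): return np.ravel([w*(proj(cs[n],model(x,t,k))[0]-q-(x[5:7] if n=='top' else x[7:9])) for n,t,k,q,w in obs]+[x[5:7]*1.5,x[7:9]*1.5])
best=None
for sh in(0,1,2,3):
    order['side']=[(j+sh)%4 for j in range(4)]
    o2=[];i=0
    for o in obs:
        if o[0]=='side': o2.append((o[0],o[1],order['side'][i//2],o[3],o[4])); i+=1
        else:o2.append(o)
    o1=obs;obs=o2
    r=least_squares(f,[566,-10,0,44,74,0,0,0,0],loss='soft_l1'); print(sh,r.cost.round(2),r.x.round(3))
    if best is None or r.cost<best[0].cost: best=(r,o2)
    obs=o1
r,obs=best
for o,e in zip(obs,f(r.x).reshape(-1,2)): print(o[:3],e.round(2))
np.save("deck.npy",r.x)
for n,c in cs.items():
    im=cv2.resize(c["img"][:,:,::-1],None,fx=4,fy=4,interpolation=cv2.INTER_CUBIC); sh=r.x[5:7] if n=='top' else r.x[7:9]
    def poly(P,col): cv2.polylines(im,[np.round((proj(c,P)-sh)*4+1.5).astype(np.int32)],True,col,1)
    poly(W(r.x,[(-54,-84,0),(54,-84,0),(54,84,0),(-54,84,0)]),(0,0,255))
    poly(W(r.x,[(-14,-59,10),(14,-59,10),(14,5,10),(-14,5,10)]),(0,255,0))
    for z,ra in((54.5,21),(60,8.5)): poly(W(r.x,[(ra*np.cos(a),31+ra*np.sin(a),z) for a in np.arange(0,6.28,.3)]),(255,0,0))
    u0,v0,u1,v1=(190,145,265,225) if n=="top" else (180,170,265,260)
    cv2.imwrite(f"pics/ow_{n}.png",im[v0*4:v1*4,u0*4:u1*4])
a,b=[cv2.imread(f"pics/ow_{n}.png") for n in("top","side")]
h=max(a.shape[0],b.shape[0]); cv2.imwrite("pics/ow.png",np.hstack([cv2.copyMakeBorder(i,0,h-i.shape[0],0,0,cv2.BORDER_CONSTANT) for i in(a,b)]))
E
python3 fit.py
```

```text
0 464.16 [ 5.71165e+02 -2.71100e+00 -1.78400e+00  6.49000e+01  4.16000e+01
 -0.00000e+00 -1.90000e-02 -1.92000e-01 -1.13000e-01]
1 6.16 [ 5.67942e+02 -5.17400e+00 -1.64000e-01  4.19310e+01  7.45240e+01
  4.00000e-02  1.38000e-01 -1.24000e-01 -5.70000e-02]
2 424.18 [ 5.67862e+02 -5.76800e+00  3.82000e-01  5.33200e+00  7.78720e+01
 -3.80000e-02  1.90000e-02  1.67000e-01 -2.00000e-03]
3 676.33 [ 5.67356e+02 -1.02670e+01 -1.57000e-01  1.38210e+01  6.76270e+01
  1.79100e+00  4.00000e-03 -8.00000e-03 -0.00000e+00]
('top', 'c', 0) [ 1.03 -0.1 ]
('top', 's', 0) [-0.36  0.83]
('top', 'c', 1) [0.95 0.64]
('top', 's', 1) [-0.26 -0.47]
('top', 'c', 2) [0.43 0.14]
('top', 's', 2) [-0.65  0.33]
('top', 'c', 3) [ 0.42 -1.83]
('top', 's', 3) [ 0.18 -0.18]
('side', 'c', 1) [ 0.84 -1.09]
('side', 's', 1) [-0.16 -0.47]
('side', 'c', 2) [0.28 0.17]
('side', 's', 2) [-0.92  0.23]
('side', 'c', 3) [-0.21 -1.47]
('side', 's', 3) [0.42 0.52]
('side', 'c', 0) [-0.36 -0.94]
('side', 's', 0) [0.09 0.8 ]
```

View pics/ow.png

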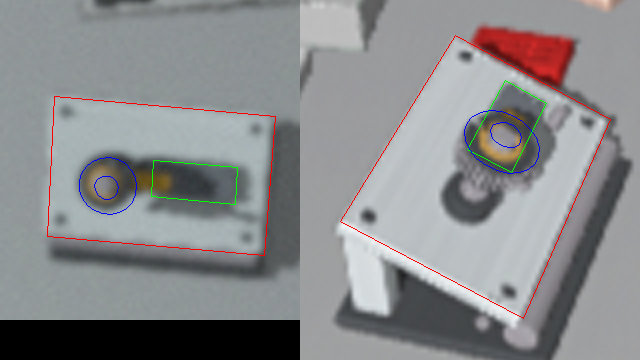

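Call:
step_arm --increments '[[[30.2,32.6,-9],0.0748],[[30.2,32.6,-9],0.0748],[[30.2,32.6,-9],0.0748],[[30.2,32.6,-9],0.0748],[[30.2,32.6,-9],0.0748],[[30.2,32.6,-9],0.0748],[[30.2,32.6,-9],0.0748],[[30.2,32.6,-9],0.0748],[[30.2,32.6,-9],0.0748],[[30.2,32.6,-9],0.0748]]' --grip 1.0 --grip_force 25

```text
time: 4.35
ee_pos: [527.5, -282.8, 124.6]
orientation: [2.675, 1.646, 0.0]
ft_force: [0.8, 0.0, 0.8]
finger_gap: 0.998
```

Call:
step_arm --increments '[[[0,0,-30],0],[[0,0,-30],0],[[0,0,-28],0],[[0,0,-18],0],[[0,0,-12.6],0],[[0,0,0],0],[[0,0,0],0],[[0,0,0],0],[[0,0,0],0],[[0,0,0],0]]'

```text
time: 5.6
ee_pos: [526.7, -284.1, 6.4]
orientation: [2.677, 1.643, 0.0]
ft_force: [0.5, 0.5, -0.7]
finger_gap: 1.002
```

Call:
step_arm --increments '[[[0,0,0],0],[[0,0,0],0],[[0,0,0],0],[[0,0,0],0],[[0,0,0],0],[[0,0,0],0],[[0,0,0],0],[[0,0,0],0],[[0,0,0],0],[[0,0,0],0]]' --grip 0.3 --grip_force 25

```text
time: 6.85
ee_pos: [526.7, -284.0, 6.1]
orientation: [2.677, 1.643, 0.0]
ft_force: [1.6, -0.5, -1.4]
finger_gap: 0.398
```

Call:
step_arm --increments '[[[0,0,20],0],[[0,0,40],0],[[0,0,40],0],[[0,0,24],0],[[3.65,28.5,0],0.038],[[3.65,28.5,0],0.038],[[3.65,28.5,0],0.038],[[3.65,28.5,0],0.038],[[3.65,28.5,0],0.038],[[3.65,28.5,0],0.038]]'

```text
time: 8.1
ee_pos: [548.0, -111.9, 130.8]
orientation: [-2.472, -1.938, 0.0]
ft_force: [-0.6, 0.5, -2.7]
finger_gap: 0.397
```

Call:
step_arm --increments '[[[3.65,28.5,0],0.038],[[3.65,28.5,0],0.037],[[0,0,-10],0],[[0,0,-10],0],[[0,0,0],0],[[0,0,0],0],[[0,0,0],0],[[0,0,0],0],[[0,0,0],0],[[0,0,0],0]]'

```text
time: 9.35
ee_pos: [555.8, -56.0, 110.1]
orientation: [2.399, 2.028, 0.0]
ft_force: [0.8, -0.7, -2.6]
finger_gap: 0.395
```

```bash
cat > look.py <<'E'
import sys
from h import *
x=np.load("deck.npy")
def W(p): return (R.from_euler('z',x[2])*R.from_euler('y',-25,degrees=True)).apply(np.atleast_2d(p))+[x[0],x[1],62]
s=telemetry.state(); print(s["time"],s["ee_pos"].round(1),s["ft_force"].round(2),s["ft_torque"].round(3),s["finger_gap"])
ims=[]
for n,(u0,v0,u1,v1) in dict(top=(195,160,265,220),side=(185,165,265,255)).items():
    c=optics.capture(n); im=cv2.resize(c["img"][:,:,::-1],None,fx=5,fy=5,interpolation=cv2.INTER_CUBIC)
    for P in eval(sys.argv[2]) if len(sys.argv)>2 else []:
        q=(proj(c,P)-(x[5:7] if n=="top" else x[7:9]))*5+2; cv2.polylines(im,[q.round().astype(np.int32)],True,(0,255,0),1)
    ims.append(im[v0*5:v1*5,u0*5:u1*5])
h=max(i.shape[0] for i in ims); cv2.imwrite("pics/"+sys.argv[1],np.hstack([cv2.copyMakeBorder(i,0,h-i.shape[0],0,0,cv2.BORDER_CONSTANT) for i in ims]))
E
python3 look.py p1.png "[R.from_euler('z',x[2]).apply([(a,b,0) for a,b in((-19,-34),(19,-34),(19,34),(-19,34))])+s['ee_pos']+[0,0,10]]"
```

```text
9.35 [555.8 -56.  110.1] [ 0.78 -0.67 -2.59] [-0.044 -0.069  0.014] 0.39533678192804156
```

View pics/p1.png

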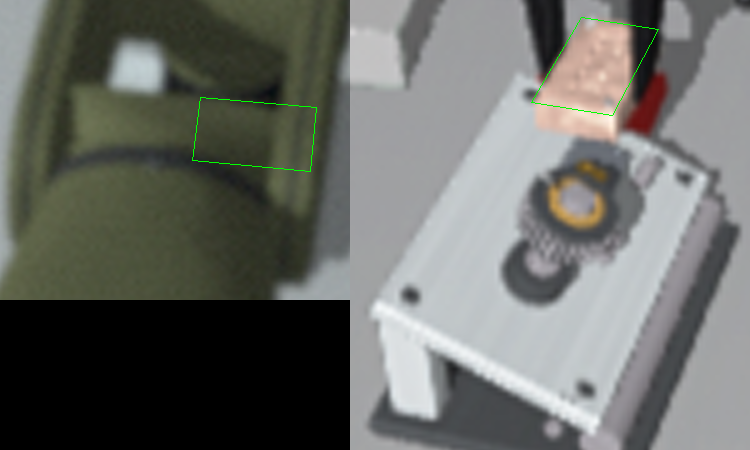

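Call:
step_arm --increments '[[[-0.3,-2,-6],0],[[0,0,-7],0],[[0,0,-6],0],[[0,0,-3],0],[[0,0,-2],0],[[0,0,0],0],[[0,0,0],0],[[0,0,-0.5],0],[[0,0,0],0],[[0,0,0],0]]'

```text
time: 10.7
ee_pos: [555.5, -58.0, 85.7]
orientation: [2.399, 2.028, 0.0]
ft_force: [-0.4, -0.3, -4.0]
finger_gap: 0.396
```

Call:
step_arm --increments '[[[0,0,-0.7],0],[[0,0,-0.7],0],[[0,0,-0.6],0],[[0,0,0],0],[[0,0,0],0],[[0,0,0],0],[[0,0,0],0],[[0,0,0],0],[[0,0,0],0],[[0,0,0],0]]'

```text
time: 11.95
ee_pos: [555.4, -58.0, 83.6]
orientation: [-2.399, -2.028, 0.0]
ft_force: [-0.9, -0.4, -2.9]
finger_gap: 0.394
```

Call:
step_arm --increments '[[[0,0,-0.5],0],[[0,0,-0.5],0],[[0,0,-0.5],0],[[0,0,0],0],[[0,0,0],0],[[0,0,0],0],[[0,0,0],0],[[0,0,0],0],[[0,0,0],0],[[0,0,0],0]]' --grip_force 15

```text
time: 13.2
ee_pos: [555.6, -58.0, 82.6]
orientation: [2.399, 2.028, 0.0]
ft_force: [-3.7, 0.3, 5.3]
finger_gap: 0.396
```

Call:
step_arm --increments '[[[0,0,0],0],[[0,0,0],0],[[0,0,0],0],[[0,0,-1],0],[[0,0,-1],0],[[0,0,-1],0],[[0,0,0],0],[[0,0,0],0],[[0,0,0],0],[[0,0,0],0]]' --grip 0.48

```text
time: 14.45
ee_pos: [555.5, -58.0, 79.1]
orientation: [2.399, 2.028, 0.0]
ft_force: [0.1, -0.3, -0.3]
finger_gap: 0.481
```

```bash
python3 look.py p2.png "[W([(-19,y,26),(19,y,26),(19,y+68,26),(-19,y+68,26)]) for y in(-88,)]"
```

```text
14.45 [555.5 -58.   79.1] [ 0.12 -0.3  -0.29] [-0.036 -0.102 -0.003] 0.4807396305004135
```

View pics/p2.png

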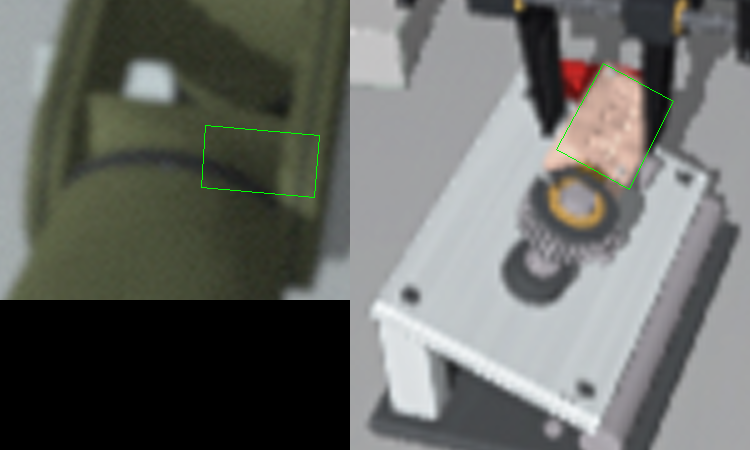

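Call:
step_arm --increments '[[[0,0,0],0],[[0,0,0],0],[[0,0,3],0],[[0,0,5],0],[[0,0,8],0],[[0,0,10],0],[[0,0,12],0],[[0,0,12],0],[[-5,-30,0],0],[[-5,-30,0],0]]' --grip 0.5

```text
time: 15.8
ee_pos: [545.8, -118.5, 130.2]
orientation: [2.397, 2.029, 0.001]
ft_force: [-0.2, 0.3, 0.5]
finger_gap: 0.501
```

Call:
step_arm --increments '[[[-5,-30,0],0],[[-5,-30,0],0],[[-5,-30,0],0],[[-5,-30,0],0],[[0,0,0],0],[[0,0,0],0],[[0,0,0],0],[[0,0,0],0],[[0,0,0],0],[[0,0,0],0]]' --grip 0

```text
time: 17.05
ee_pos: [525.5, -237.7, 129.0]
orientation: [-2.399, -2.029, 0.0]
ft_force: [-0.4, 0.5, -0.4]
finger_gap: 0.003
```

```bash
python3 look.py p3.png "[W([(-19,y,26),(19,y,26),(19,y+68,26),(-19,y+68,26)]) for y in(-88,)]"
```

```text
17.05 [ 525.5 -237.7  129. ] [-0.38  0.52 -0.39] [-0.008 -0.131  0.029] 0.003394274611195327
```

View pics/p3.png

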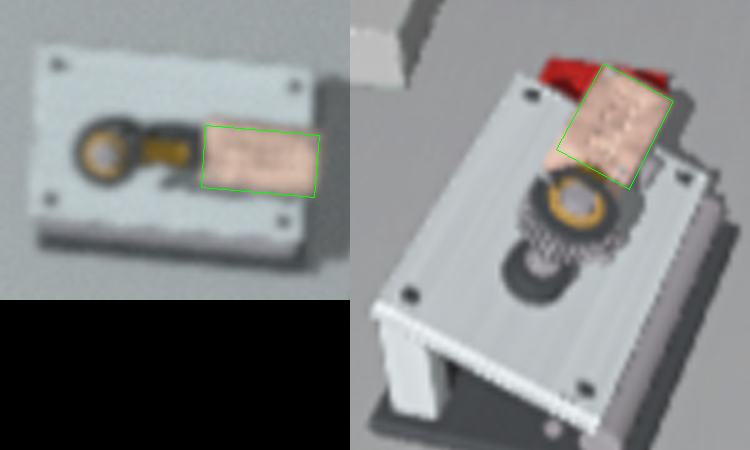

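```bash
cat > insfit.py <<'E'
from h import *
from scipy.optimize import differential_evolution
x=np.load("deck.npy"); D=R.from_euler('z',x[2])*R.from_euler('y',-25,degrees=True)
def W(p): return D.apply(p)+[x[0],x[1],62]
b=np.array([(sx*19,sy*34,z) for sx in(-1,1) for sy in(-1,1) for z in(0,16)],float)
for n in("top","side"):
    c=optics.capture(n); i=c["img"].astype(int); m=((i[:,:,0]-i[:,:,2]>18)&(i[:,:,0]-i[:,:,1]<60)&(i[:,:,0]-i[:,:,1]>8)&(i[:,:,2]>70))
    q=proj(c,W(np.array([[0,-45,18.]])))[0]; k,lab=cv2.connectedComponents(m.astype(np.uint8)); m=lab==lab[int(q[1]),int(q[0])]
    big=cv2.resize(m.astype(np.uint8)*255,None,fx=6,fy=6,interpolation=cv2.INTER_LINEAR)>127
    sh=x[5:7] if n=="top" else x[7:9]
    def cost(v):
        P=W(R.from_euler('z',v[2]).apply(b)+[v[0],v[1],10]); k=np.zeros(big.shape,np.uint8)
        cv2.fillConvexPoly(k,cv2.convexHull(np.round((proj(c,P)-sh)*6+2.5).astype(np.int32)),1); k=k>0
        return 1-(big&k).sum()/(big|k).sum()
    r=differential_evolution(cost,[(-8,10),(-65,-20),(-.2,.2)],seed=1,maxiter=40); print(n,m.sum(),r.x.round(3),round(r.fun,3))
E
python3 insfit.py
```

```text
top 289 [  0.842 -54.24   -0.068] 0.093
side 365 [ 7.2400e-01 -5.8699e+01 -3.5000e-02] 0.151
```

Call:
step_arm --increments '[[[4.4,30,0],0],[[4.4,30,0],0],[[4.4,30,0],0],[[4.4,35.1,0],0],[[0,0,-20],0],[[0,0,-20],0],[[0,0,-15.5],0],[[0,0,0],0],[[0.8,5,0],0],[[0.8,5,0],0]]'

```text
time: 18.5
ee_pos: [545.4, -103.0, 74.5]
orientation: [2.398, 2.027, 0.001]
ft_force: [0.3, -3.9, 1.2]
finger_gap: 0.001
```

Call:
step_arm --increments '[[[0.5,3,0],0],[[0.5,3,0],0],[[0.5,3,0],0],[[0.5,3,0],0],[[0.5,3,0],0],[[0.5,3,0],0],[[0.5,3,0],0],[[0,0,0],0],[[0,0,0],0],[[0,0,0],0]]'

```text
time: 19.75
ee_pos: [549.8, -82.6, 75.0]
orientation: [2.396, 2.026, 0.003]
ft_force: [2.1, -4.4, 3.4]
finger_gap: 0.005
```

Call:
step_arm --increments '[[[0.3,2,0],0],[[0.3,2,0],0],[[0.3,2,0],0],[[0,0,0],0],[[0,0,0],0],[[0,0,0],0],[[0,0,0],0],[[0,0,0],0],[[0,0,0],0],[[0,0,0],0]]'

```text
time: 21.0
ee_pos: [551.5, -81.2, 76.0]
orientation: [2.388, 2.022, -0.004]
ft_force: [1.7, -19.2, 2.6]
finger_gap: 0.006
```

```bash
sed -i 's/top=(195,160,265,220)/top=(200,170,255,215)/' look.py; python3 look.py p4.png "[W([(-19,y,26),(19,y,26),(19,y+68,26),(-19,y+68,26)]) for y in(-61,)]"
```

```text
21.0 [551.5 -81.2  76. ] [  1.68 -19.18   2.61] [-3.528 -0.425 -0.043] 0.006304160928659906
```

View pics/p4.png

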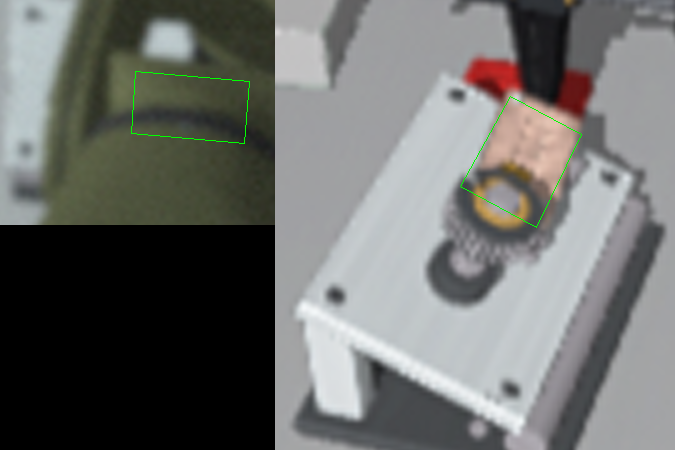

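Call:
step_arm --increments '[[[-0.5,-3,0],0],[[-0.8,-5,0],0],[[-1.6,-10,5],0],[[-4,-25,5],0],[[-5,-30,5],0],[[-5,-30,0],0],[[-5,-30,0],0],[[0,0,0],0],[[0,0,0],0],[[0,0,0],0]]'

```text
time: 22.35
ee_pos: [527.1, -207.8, 88.4]
orientation: [-2.397, -2.029, -0.0]
ft_force: [-0.6, -0.5, -0.2]
finger_gap: 0.007
```

```bash
python3 look.py p5.png "[W([(-19,y,26),(19,y,26),(19,y+68,26),(-19,y+68,26)]) for y in(-61,)]"; python3 insfit.py
```

```text
22.35 [ 527.1 -207.8   88.4] [-0.6  -0.5  -0.15] [ 0.001 -0.08   0.046] 0.007181251188891626
top 251 [ -0.392 -34.221   0.088] 0.204
side 264 [ -0.099 -60.543   0.089] 0.368
```

View pics/p5.png

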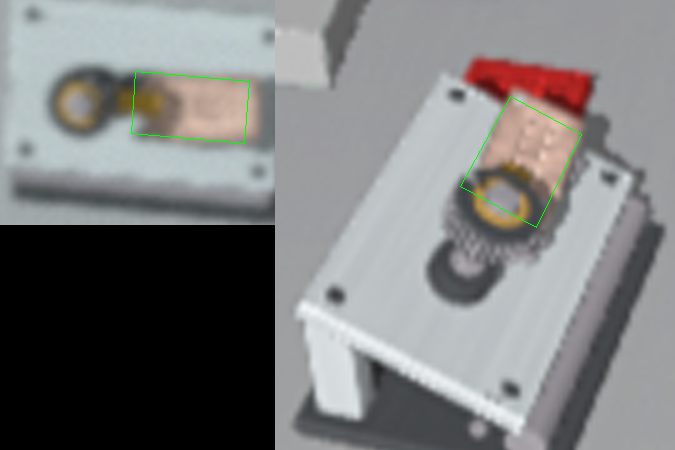

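Call:
step_arm --increments '[[[0,0,20],0],[[0,0,16.6],0],[[4.55,27.7,0],0],[[4.55,27.7,0],0],[[4.55,27.7,0],0],[[4.55,27.7,0],0],[[4.55,27.7,0],0],[[4.55,27.8,0],0],[[0,0,0],0],[[0,0,0],0]]' --grip 0.495 --grip_force 6

```text
time: 23.8
ee_pos: [554.9, -43.1, 126.2]
orientation: [2.398, 2.028, 0.001]
ft_force: [-0.3, -0.1, -0.5]
finger_gap: 0.496
```

Call:
step_arm --increments '[[[0,0,-12],0],[[0,0,-12],0],[[0,0,-10],0],[[0,0,-7],0],[[0,0,-4],0],[[0,0,-2],0],[[0,0,-1.5],0],[[0,0,-1],0],[[0,0,0],0],[[0,0,0],0]]'

```text
time: 25.05
ee_pos: [554.6, -42.6, 75.9]
orientation: [2.399, 2.028, 0.0]
ft_force: [0.1, 0.5, -0.3]
finger_gap: 0.492
```

No contact going down. Close lightly.

Call:
step_arm --increments '[[[0,0,0],0],[[0,0,0],0],[[0,0,0],0],[[0,0,0],0],[[0,0,0],0],[[0,0,0],0],[[0,0,-0.6],0],[[0,0,-0.4],0],[[0,0,0],0],[[0,0,0],0]]' --grip 0.38 --grip_force 6

```text
time: 26.3
ee_pos: [553.5, -42.4, 75.4]
orientation: [-2.397, -2.027, 0.003]
ft_force: [-7.5, 1.5, 8.4]
finger_gap: 0.432
```

Call:
step_arm --increments '[[[0.6,-0.1,0.4],0],[[0.6,-0.1,0.4],0],[[0,0,0],0],[[0.16,1,0],0],[[0.16,1,0],0],[[0.16,1,0],0],[[0.16,1,0],0],[[0,0,0],0],[[0,0,0],0],[[0,0,0],0]]'

```text
time: 27.55
ee_pos: [553.8, -40.6, 75.1]
orientation: [-2.397, -2.029, 0.012]
ft_force: [-10.0, -6.4, 5.7]
finger_gap: 0.434
```

Call:
step_arm --increments '[[[0,0,0.4],0],[[0,0,0.4],0],[[0,0,0.4],0],[[0.3,0,0.3],0],[[0.3,0,0.2],0],[[0,0,0],0],[[0,0,0],0],[[0,0,0],0],[[0,0,0],0],[[0,0,0],0]]' --grip_force 9

```text
time: 28.8
ee_pos: [554.1, -40.4, 75.5]
orientation: [-2.396, -2.029, 0.012]
ft_force: [-7.2, -6.4, -0.0]
finger_gap: 0.434
```

Call:
step_arm --increments '[[[0,0,0.5],0],[[0,0,0.5],0],[[0.2,0,0.5],0],[[0.2,0,0.5],0],[[0,0,0],0],[[0.1,0.6,0],0],[[0.1,0.6,0],0],[[0,0,0],0],[[0,0,0],0],[[0,0,0],0]]'

```text
time: 30.05
ee_pos: [557.5, -37.5, 79.2]
orientation: [2.399, 2.029, 0.0]
ft_force: [0.1, 0.4, -3.6]
finger_gap: 0.425
```

Call:
step_arm --increments '[[[0.1,0.6,0],0],[[0.1,0.6,0],0],[[0.1,0.6,0],0],[[0.1,0.6,0],0],[[0.1,0.6,0],0],[[0,0,0],0],[[0,0,0],0],[[0,0,0],0],[[0,0,0],0],[[0,0,0],0]]'

```text
time: 31.3
ee_pos: [558.0, -34.6, 79.1]
orientation: [-2.399, -2.028, 0.0]
ft_force: [1.0, 0.9, -3.6]
finger_gap: 0.426
```

```bash
python3 look.py p6.png "[W([(-19,y,26),(19,y,26),(19,y+68,26),(-19,y+68,26)]) for y in(-61,)]"
```

```text
31.3 [558.  -34.6  79.1] [ 1.    0.86 -3.62] [-0.044 -0.095 -0.013] 0.42633507298352336
```

View pics/p6.png

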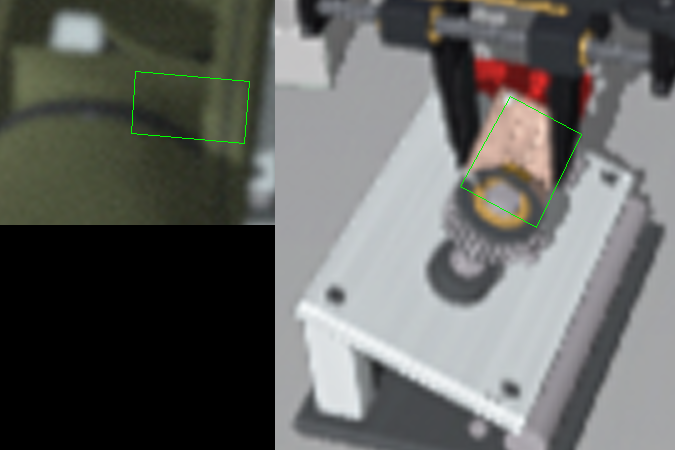

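Call:
step_arm --increments '[[[-0.6,0.1,-0.8],0],[[-0.6,0.1,-0.8],0],[[-0.5,0.1,-0.8],0],[[-0.5,0.1,-0.7],0],[[0,0,0],0],[[0,0,0],0],[[0,0,0],0],[[0,0,0],0],[[0,0,0],0],[[0,0,0],0]]'

```text
time: 32.65
ee_pos: [556.8, -34.6, 76.9]
orientation: [2.397, 2.027, 0.002]
ft_force: [3.8, -3.7, 0.2]
finger_gap: 0.429
```

Call:
step_arm --increments '[[[0,0,0],0],[[0,0,0],0],[[0,0,0],0],[[0,0,3],0],[[0,0,7],0],[[0,0,12],0],[[0,0,12],0],[[0,0,15],0],[[-5,-30,0],0],[[-5,-30,0],0]]' --grip 0.49

```text
time: 33.9
ee_pos: [546.2, -94.7, 126.6]
orientation: [2.397, 2.029, 0.002]
ft_force: [-0.3, 0.0, 0.7]
finger_gap: 0.489
```

Call:
step_arm --increments '[[[-5,-30,0],0],[[-5,-30,0],0],[[-5,-30,0],0],[[-5,-30,0],0],[[0,0,0],0],[[0,0,0],0],[[0,0,0],0],[[0,0,0],0],[[0,0,0],0],[[0,0,0],0]]' --grip 0

```text
time: 35.15
ee_pos: [525.9, -213.9, 125.1]
orientation: [2.399, 2.029, 0.0]
ft_force: [-0.1, 0.0, 0.5]
finger_gap: 0.003
```

```bash
python3 look.py p7.png "[W([(-19,y,26),(19,y,26),(19,y+68,26),(-19,y+68,26)]) for y in(-61,)]"
```

```text
35.15 [ 525.9 -213.9  125.1] [-0.14  0.03  0.47] [-0.082 -0.165  0.056] 0.0029215707752983312
```

View pics/p7.png

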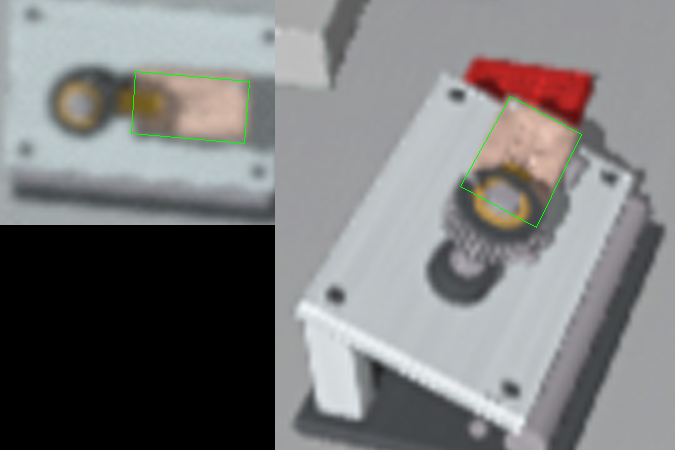

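Call:
step_arm --increments '[[[6.1,35.7,0],0],[[6.1,35.7,0],0],[[6.1,35.7,0],0],[[6.1,35.7,0],0],[[6.3,35.6,0],0],[[0,0,-12],0],[[0,0,-14],0],[[0,0,-12],0],[[0,0,-6],0],[[0,0,-4],0]]' --grip 0.49

```text
time: 36.5
ee_pos: [556.3, -36.3, 76.4]
orientation: [-2.4, -2.027, 0.001]
ft_force: [-0.3, -0.1, 0.2]
finger_gap: 0.489
```

Call:
step_arm --increments '[[[-0.8,0.1,0],0],[[-0.8,0.1,0],0],[[-0.5,0.1,0],0],[[-0.5,0.1,0],0],[[-0.5,0.1,0],0],[[-0.4,0.1,0],0],[[0,0,0],0],[[0,0,0],0],[[0,0,0],0],[[0,0,0],0]]'

```text
time: 37.75
ee_pos: [553.2, -35.3, 77.2]
orientation: [2.399, 2.028, 0.0]
ft_force: [0.6, -1.4, 0.5]
finger_gap: 0.493
```

Call:
step_arm --increments '[[[-0.4,0.1,0],0],[[-0.4,0.1,0],0],[[0,0,0],0],[[0,0,0],0],[[0,0,0],0],[[1,-0.2,0],0],[[1.2,-0.2,0],0],[[0,0,5],0],[[0,0,10],0],[[0,0,15],0]]'

```text
time: 39.0
ee_pos: [554.2, -35.2, 107.8]
orientation: [-2.399, -2.028, 0.0]
ft_force: [-0.1, 0.6, 0.3]
finger_gap: 0.49
```

```bash
cat > ring.py <<'E'
from h import *
x=np.load("deck.npy"); D=R.from_euler('z',x[2])*R.from_euler('y',-25,degrees=True)
W=lambda p:D.apply(np.atleast_2d(p))+[x[0],x[1],62]
rs=[]
for n in("top","side"):
    c=optics.capture(n); sh=x[5:7] if n=="top" else x[7:9]
    pt=(proj(c,W([0,31,54]))-sh)[0]; ps=(proj(c,W([0,31,59.5]))-sh)[0]
    i=c["img"].astype(int); u,v=pt.round().astype(int)
    sub=i[v-10:v+11,u-10:u+11]; sat=(sub[:,:,0]-sub[:,:,2])
    m=(sat>50); k,l,st,ce=cv2.connectedComponentsWithStats(m.astype(np.uint8))
    for j in range(1,k):
        pts=np.argwhere(l==j)[:,::-1]; 
        if len(pts)>8: print(n,"blob",len(pts),ce[j]+[u-10,v-10],"bbox mid",(pts.min(0)+pts.max(0))/2+[u-10,v-10])
    print(n,"pred ring top",pt.round(1),"stud top",ps.round(1))
    for lab in("ring_grip","stud_top"):
        for d in finder.tip_of(c,lab)[:1]: print(lab,np.round(d["position"],1),round(d["p"],2))
    for d in finder.silhouettes(c,"ring_grip")[:1]:
        q=np.argwhere(d["mask"])[:,::-1]; print("sil",len(q),np.round(d["position"],1),q.min(0),q.max(0))
    print(n,"px per mm x,y:",((proj(c,W([0,31,54])+[1,0,0])-proj(c,W([0,31,54])))[0]).round(2),((proj(c,W([0,31,54])+[0,1,0])-proj(c,W([0,31,54])))[0]).round(2))
E
python3 ring.py
```

```text
top pred ring top [216.5 191.1] stud top [216.2 191.4]
ring_grip [217. 193.] 0.46
stud_top [216.4 191.8] 0.7
top px per mm x,y: [-0.01 -0.33] [-0.34  0.02]
side blob 11 [232.81818182 198.27272727] bbox mid [233. 198.]
side blob 39 [229.56410256 206.23076923] bbox mid [230. 205.]
side pred ring top [230. 205.] stud top [230.9 203.4]
ring_grip [229.2 207.2] 0.55
stud_top [229.7 202.3] 0.62
sil 201 [229.7 209.9] [219 199] [238 217]
side px per mm x,y: [-0.47 -0.03] [-0.08  0.31]
```

Call:
step_arm --increments '[[[0,0,20],0],[[0,4,16],-0.1],[[-0.3,20,0],-0.17],[[-0.3,20,0],-0.18],[[-0.3,19.9,0],-0.18],[[0,0,0],-0.18],[[0,0,-14],0],[[0,0,-14],0],[[0,0,-10],0],[[0,0,-5],0]]' --grip 0.6 --grip_force 15

```text
time: 40.65
ee_pos: [552.8, 28.3, 98.6]
orientation: [-3.003, -0.919, 0.003]
ft_force: [0.5, -0.6, -0.4]
finger_gap: 0.603
```

Call:
step_arm --increments '[[[0.3,0.3,1.5],0],[[0,0,0],0],[[0,0,0],0],[[0.1,0,-0.2],-0.18],[[0.1,0,-0.2],-0.18],[[0.1,0,-0.2],-0.18],[[0.1,0,-0.2],-0.18],[[0.1,0,-0.2],-0.18],[[0.1,0,-0.2],-0.18],[[0.1,0,-0.2],-0.18]]' --grip 0.3

```text
time: 41.9
ee_pos: [555.0, 31.1, 101.5]
orientation: [-2.962, 1.034, 0.0]
ft_force: [-1.7, 8.9, 2.8]
finger_gap: 0.422
```

```bash
python3 -c "
from station import telemetry
s=telemetry.state()
for k in('time','q','ee_pos','orientation','ft_force','ft_torque','finger_gap'):print(k,s[k])"
```

```text
time 41.9
q [-0.04303882  0.01480562  1.96353796  0.00508151  1.16187237  2.19739797]
ee_pos [555.03283176  31.11045154 101.45311275]
orientation [-2.96150418e+00  1.03371519e+00  3.62452769e-05]
ft_force [-1.66589135  8.91343752  2.75293999]
ft_torque [1.95132481 0.07400964 0.25463097]
finger_gap 0.4222089444348197
```

Call:
step_arm --increments '[[[0,0,0],0],[[0,0,0],0],[[0.2,0.4,0],0.18],[[0.2,0.4,0],0.18],[[0.2,0.4,0],0.18],[[0.2,0.4,0],0.18],[[0.1,0.4,0],0.18],[[0,0.2,0],0.18],[[0,0,0],0.18],[[0,0,0],0]]' --grip 0.56

```text
time: 43.15
ee_pos: [555.5, 30.6, 100.1]
orientation: [3.004, 0.916, -0.0]
ft_force: [-0.4, 0.8, 0.2]
finger_gap: 0.559
```

Call:
step_arm --increments '[[[0,0,0],0],[[0,0,0],0],[[0,0,0],0],[[0,0,0],-0.15],[[0,0,0],-0.15],[[0,0,0],-0.15],[[0,0,0],-0.15],[[0,0,0],-0.15],[[0,0,0],0],[[0,0,0],0]]' --grip 0.3

```text
time: 44.4
ee_pos: [555.4, 31.1, 100.1]
orientation: [-3.132, 0.242, 0.0]
ft_force: [0.6, -0.7, -0.6]
finger_gap: 0.416
```

```bash
cat > st.py <<'E'
from h import *
s=telemetry.state(); o=s["orientation"]; j=2*np.arctan2(o[1],o[0])-np.pi/2; j=(j+np.pi)%(2*np.pi)-np.pi
print(round(s["time"],2),s["ee_pos"].round(1),"jaw",round(j,3),"F",s["ft_force"].round(1),"T",s["ft_torque"].round(3),"gap",round(s["finger_gap"]*95,1),"q6",round(s["q"][5],2))
E
python3 st.py
```

```text
44.4 [555.4  31.1 100.1] jaw -1.725 F [ 0.6 -0.7 -0.6] T [ 0.168 -0.107  0.216] gap 39.5 q6 1.68
```

Call:
step_arm --increments '[[[0.05,0,-0.2],-0.085],[[0.05,0,-0.2],-0.085],[[0.05,0,-0.1],-0.085],[[0.05,0,-0.1],-0.085],[[0.05,0,-0.1],-0.085],[[0.05,0,-0.1],-0.085],[[0.05,0,-0.1],-0.085],[[0.05,0,-0.1],-0.085],[[0.05,0,-0.1],-0.085],[[0.05,0,-0.1],-0.085]]'

```text
time: 45.65
ee_pos: [556.0, 31.5, 99.9]
orientation: [-2.751, 1.516, 0.0]
ft_force: [-1.8, 0.3, 3.8]
finger_gap: 0.432
```

```bash
python3 st.py
```

```text
45.65 [556.   31.5  99.9] jaw -2.578 F [-1.8  0.3  3.8] T [0.46  0.096 0.186] gap 41.1 q6 2.54
```

Call:
step_arm --increments '[[[0,0,0],0],[[0,0,0],0.05],[[0,0,0],0.18],[[0,0,0],0.18],[[0,0,0],0.18],[[0,0,0],0.18],[[0,0,0],0.18],[[0,0,0],0.18],[[0,0,0],0.18],[[0,0,0],0.18]]' --grip 0.56

```text
time: 46.9
ee_pos: [555.7, 31.1, 98.6]
orientation: [-3.047, -0.765, 0.001]
ft_force: [-0.0, -0.3, 0.6]
finger_gap: 0.564
```

```bash
python3 st.py; python3 ring.py | grep side
```

```text
46.9 [555.7  31.1  98.6] jaw -1.079 F [-0.  -0.3  0.6] T [ 0.028 -0.004  0.014] gap 53.6 q6 1.04
side pred ring top [230. 205.] stud top [230.9 203.4]
side px per mm x,y: [-0.47 -0.03] [-0.08  0.31]
```

Call:
step_arm --increments '[[[0,0,-1],0],[[0,0,0],0],[[0,0,0],0],[[0.1,0,-0.2],-0.185],[[0.1,0,-0.2],-0.185],[[0.1,0,-0.2],-0.185],[[0.1,0,-0.2],-0.185],[[0.1,0,-0.2],-0.185],[[0.1,0,-0.2],-0.185],[[0.1,0,-0.2],-0.185]]' --grip 0.3

```text
time: 48.55
ee_pos: [556.6, 31.3, 97.1]
orientation: [-2.882, 1.248, 0.001]
ft_force: [-2.9, -1.2, 2.0]
finger_gap: 0.433
```

```bash
python3 st.py
```

```text
48.55 [556.6  31.3  97.1] jaw -2.388 F [-2.9 -1.2  2. ] T [0.199 0.004 0.208] gap 41.1 q6 2.35
```

Call:
step_arm --increments '[[[0,0,0],0],[[0,0,0],0.05],[[0,0,0],0.18],[[0,0,0],0.18],[[0,0,0],0.18],[[0,0,0],0.18],[[0,0,0],0.18],[[0,0,0],0.18],[[0,0,0],0.18],[[0,0,0],0]]' --grip 0.56

```text
time: 49.8
ee_pos: [556.5, 31.2, 96.4]
orientation: [-3.044, -0.776, 0.0]
ft_force: [0.7, -0.3, 0.3]
finger_gap: 0.558
```

```bash
python3 st.py
```

```text
49.8 [556.5  31.2  96.4] jaw -1.072 F [ 0.7 -0.3  0.3] T [-0.014 -0.023  0.042] gap 53.0 q6 1.03
```

Call:
step_arm --increments '[[[0,0,-0.5],0],[[0,0,0],0],[[0,0,0],0],[[0.1,0,-0.2],-0.13],[[0.1,0,-0.2],-0.13],[[0.1,0,-0.2],-0.13],[[0.1,0,-0.2],-0.13],[[0.1,0,-0.1],-0.13],[[0,0,0],0],[[0,0,0],0]]' --grip 0.3 --grip_force 11

```text
time: 51.05
ee_pos: [557.2, 30.7, 95.2]
orientation: [3.132, -0.234, 0.001]
ft_force: [1.1, -3.5, -2.1]
finger_gap: 0.417
```

```bash
python3 st.py
```

```text
51.05 [557.2  30.7  95.2] jaw -1.72 F [ 1.1 -3.5 -2.1] T [-0.525 -0.277  0.076] gap 39.7 q6 1.68
```

Call:
step_arm --increments '[[[0,0,0],-0.07],[[0.05,0,-0.1],-0.07],[[0.05,0,-0.1],-0.07],[[0.05,0,-0.1],-0.07],[[0.05,0,-0.1],-0.07],[[0.05,0,-0.1],-0.07],[[0.05,0,-0.1],-0.07],[[0.05,0,-0.1],-0.07],[[0,0,0],-0.07],[[0,0,0],0]]'

```text
time: 52.3
ee_pos: [557.4, 30.8, 94.5]
orientation: [2.906, -1.193, -0.0]
ft_force: [-0.0, -3.5, -0.4]
finger_gap: 0.435
```

```bash
python3 st.py
```

```text
52.3 [557.4  30.8  94.5] jaw -2.35 F [-0.  -3.5 -0.4] T [-0.326 -0.129  0.182] gap 41.3 q6 2.31
```

Call:
step_arm --increments '[[[0,0,0],0],[[0,0,0],0.05],[[0,0,0],0.18],[[0,0,0],0.18],[[0,0,0],0.18],[[0,0,0],0.18],[[0,0,0],0.18],[[0,0,0],0.18],[[0,0,0],0.18],[[0,0,0],0]]' --grip 0.56

```text
time: 53.55
ee_pos: [557.3, 31.6, 94.4]
orientation: [-3.032, -0.819, 0.0]
ft_force: [-0.1, 0.3, -0.4]
finger_gap: 0.558
```

Call:
step_arm --increments '[[[0,0.3,0],0],[[0,0,0],0],[[0,0,0],0],[[0.05,0,-0.1],-0.12],[[0.05,0,-0.1],-0.12],[[0.05,0,-0.1],-0.12],[[0.05,0,-0.1],-0.12],[[0.05,0,-0.1],-0.12],[[0,0,0],0],[[0,0,0],0]]' --grip 0.3

```text
time: 54.8
ee_pos: [557.9, 30.6, 94.0]
orientation: [3.138, -0.109, 0.001]
ft_force: [2.4, -4.4, -1.2]
finger_gap: 0.418
```

```bash
python3 st.py
```

```text
54.8 [557.9  30.6  94. ] jaw -1.64 F [ 2.4 -4.4 -1.2] T [-1.012 -0.208 -0.009] gap 39.7 q6 1.6
```

Call:
step_arm --increments '[[[0,0,0],-0.07],[[0,0,0],-0.07],[[0,0,0],-0.07],[[0,0,0],-0.07],[[0,0,0],-0.07],[[0,0,0],-0.07],[[0,0,0],-0.07],[[0,0,0],-0.07],[[0,0,0],-0.07],[[0,0,0],0]]'

```text
time: 56.05
ee_pos: [557.2, 31.3, 94.0]
orientation: [2.951, -1.076, -0.002]
ft_force: [-1.6, -3.3, 1.7]
finger_gap: 0.431
```

```bash
python3 st.py
```

```text
56.05 [557.2  31.3  94. ] jaw -2.27 F [-1.6 -3.3  1.7] T [-0.396  0.077  0.177] gap 41.0 q6 2.23
```

Call:
step_arm --increments '[[[0,0,0],0],[[0,0,0],0.1],[[0,0,0],0.18],[[0,0,0],0.18],[[0,0,0],0.18],[[0,0,0],0.18],[[0,0,0],0.18],[[0,0,0],0],[[0,0,0],0],[[0,0,0],0]]' --grip 0.56

```text
time: 57.3
ee_pos: [557.7, 31.5, 93.9]
orientation: [-3.107, -0.466, -0.0]
ft_force: [-1.2, -0.5, 0.6]
finger_gap: 0.559
```

Call:
step_arm --increments '[[[0,0,0],0],[[0,0,0],0],[[0,0,0],0],[[0,0,0],0],[[0,0,0],-0.1],[[0,0,0],-0.1],[[0,0,0],-0.1],[[0,0,0],-0.1],[[0,0,0],0],[[0,0,0],0]]' --grip 0.3 --grip_force 25

```text
time: 58.55
ee_pos: [557.9, 30.5, 93.9]
orientation: [3.136, -0.158, 0.001]
ft_force: [1.2, -4.2, 0.1]
finger_gap: 0.416
```

```bash
python3 st.py
```

```text
58.55 [557.9  30.5  93.9] jaw -1.671 F [ 1.2 -4.2  0.1] T [-1.15  -0.312 -0.022] gap 39.6 q6 1.63
```

Call:
step_arm --increments '[[[0,0,0],-0.05],[[0,0,0],-0.05],[[0,0,0],-0.05],[[0,0,0],-0.05],[[0,0,0],-0.05],[[0,0,0],-0.05],[[0,0,0],-0.05],[[0,0,0],-0.05],[[0,0,0],-0.05],[[0,0,0],0]]'

```text
time: 59.8
ee_pos: [557.4, 31.4, 94.4]
orientation: [-3.023, 0.853, 0.001]
ft_force: [-3.5, -3.7, 2.6]
finger_gap: 0.419
```

```bash
python3 st.py
```

```text
59.8 [557.4  31.4  94.4] jaw -2.12 F [-3.5 -3.7  2.6] T [0.06  0.211 0.374] gap 39.8 q6 2.08
```

Call:
step_arm --increments '[[[0,0,0],0],[[0,0,0],0.1],[[0,0,-0.3],0.18],[[0,0,0],0.18],[[0,0,0],0.18],[[0,0,0],0.18],[[0,0,0],0.18],[[0,0,0],0.05],[[0,0,0],0],[[0,0,0],0]]' --grip 0.54

```text
time: 61.05
ee_pos: [557.6, 31.7, 93.5]
orientation: [-3.044, -0.775, 0.0]
ft_force: [-0.2, -0.0, 0.3]
finger_gap: 0.539
```

Call:
step_arm --increments '[[[0,0,0],0],[[0,0,0],0],[[0,0,0],0],[[0,0,0],-0.15],[[0,0,0],-0.16],[[0,0,0],-0.16],[[0,0,0],-0.16],[[0,0,0],-0.16],[[0,0,0],-0.16],[[0,0,0],-0.16]]' --grip 0.3 --grip_force 9

```text
time: 62.3
ee_pos: [557.7, 31.0, 93.8]
orientation: [2.993, -0.952, -0.0]
ft_force: [-1.0, -2.2, 1.5]
finger_gap: 0.43
```

```bash
cat >> st.py <<'E'
F=s["ft_force"];T=s["ft_torque"]-[.22*F[1],-.22*F[0],0]; print("Tres",T.round(3),"ring axis",round(float(T@[-.417,.069,.906]),3))
E
python3 st.py
```

```text
62.3 [557.7  31.   93.8] jaw -2.187 F [-1.  -2.2  1.5] T [-0.268 -0.037  0.326] gap 40.9 q6 2.15
Tres [ 0.219 -0.246  0.326] ring axis 0.187
```

Call:
step_arm --increments '[[[0,0,0],-0.05],[[0,0,0],-0.05],[[0,0,0],-0.05],[[0,0,0],-0.05],[[0,0,0],-0.05],[[0,0,0],-0.05],[[0,0,0],0],[[0,0,0],0],[[0,0,0],0],[[0,0,0],0]]'

```text
time: 63.55
ee_pos: [557.8, 31.2, 94.0]
orientation: [2.821, -1.382, 0.0]
ft_force: [-0.7, -2.2, 3.3]
finger_gap: 0.439
```

```bash
python3 st.py
```

```text
63.55 [557.8  31.2  94. ] jaw -2.482 F [-0.7 -2.2  3.3] T [-0.29   0.193  0.317] gap 41.7 q6 2.44
Tres [0.187 0.029 0.317] ring axis 0.212
```

Call:
step_arm --increments '[[[0,0,0],0],[[0,0,0],0.1],[[0,0.3,-0.3],0.18],[[0,0,0],0.18],[[0,0,0],0.18],[[0,0,0],0.18],[[0,0,0],0.18],[[0,0,0],0.18],[[0,0,0],0],[[0,0,0],0]]' --grip 0.54

```text
time: 64.8
ee_pos: [557.5, 31.9, 93.0]
orientation: [-3.113, -0.417, 0.0]
ft_force: [-0.8, 0.3, 0.0]
finger_gap: 0.538
```

Call:
step_arm --increments '[[[0,0,0],0],[[0,0,0],0],[[0,0,0],0],[[0,0,0],-0.14],[[0,0,0],-0.14],[[0,0,0],-0.14],[[0,0,0],-0.14],[[0,0,0],-0.12],[[0,0,0],0],[[0,0,0],0]]' --grip 0.3 --grip_force 9

```text
time: 66.05
ee_pos: [558.3, 30.5, 93.5]
orientation: [3.074, -0.64, 0.003]
ft_force: [2.3, -5.1, 0.0]
finger_gap: 0.425
```

```bash
python3 st.py
```

```text
66.05 [558.3  30.5  93.5] jaw -1.982 F [ 2.3 -5.1  0. ] T [-0.807 -0.27   0.233] gap 40.4 q6 1.94
Tres [0.317 0.24  0.233] ring axis 0.096
```

Call:
step_arm --increments '[[[0,0,0],-0.08],[[0,0,0],-0.08],[[0,0,0],-0.08],[[0,0,0],-0.08],[[0,0,0],-0.08],[[0,0,0],-0.05],[[0,0,0],0],[[0,0,0],0],[[0,0,0],0],[[0,0,0],0]]'

```text
time: 67.3
ee_pos: [558.1, 31.0, 94.0]
orientation: [2.855, -1.309, 0.002]
ft_force: [-0.3, -4.9, 3.7]
finger_gap: 0.442
```

```bash
python3 st.py
```

```text
67.3 [558.1  31.   94. ] jaw -2.431 F [-0.3 -4.9  3.7] T [-0.814  0.084  0.328] gap 42.0 q6 2.39
Tres [0.258 0.011 0.328] ring axis 0.191
```

Call:
step_arm --increments '[[[0,0,0],0],[[0,0,0],0],[[0,0,10],0],[[0,0,20],0],[[0,0,25],0],[[-5,-30,10],0],[[-10,-40,0],0],[[-10,-50,0],0],[[-10,-50,0],0],[[0,0,0],0]]' --grip 0.58

```text
time: 68.55
ee_pos: [522.8, -141.1, 160.3]
orientation: [-2.852, 1.318, -0.004]
ft_force: [-0.2, -0.2, 0.8]
finger_gap: 0.58
```

```bash
python3 st.py; python3 ring.py | grep -E "blob|pred|stud|grip"; python3 insfit.py
```

```text
68.55 [ 522.8 -141.1  160.3] jaw -2.437 F [-0.2 -0.2  0.8] T [0.108 0.035 0.01 ] gap 55.1 q6 2.07
Tres [ 0.153 -0.001  0.01 ] ring axis -0.055
top blob 12 [226.  189.5] bbox mid [226.  189.5]
top pred ring top [216.5 191.1] stud top [216.2 191.4]
ring_grip [218.3 189.5] 0.41
stud_top [217.9 191.4] 0.91
side blob 18 [231.44444444 199.77777778] bbox mid [231.5 200. ]
side blob 31 [227.70967742 208.4516129 ] bbox mid [228.5 207. ]
side pred ring top [230. 205.] stud top [230.9 203.4]
ring_grip [229.3 210.8] 0.63
stud_top [229.7 202.8] 0.83
top 195613 [-7.1250e+00 -6.1581e+01  6.0000e-03] 0.998
side 268 [-7.1000e-02 -4.8929e+01  1.0000e-02] 0.363
```

```bash
python3 -c "
from station import job,telemetry
print(telemetry.state()['time']); print(job.finish_job())"
```

```text
69.05
the job is handed in; nothing more can be done
None
```

I laid the copper insert on the rest with its end under the strap, then screwed the ring down in several grips and let go. I handed the job in at 69.05 s with the gripper clear of everything.

**Insert:** The first slide jammed about 6 mm short of the stop, probably on the left ledge pin, and pressed with about 19 N. I regripped the insert, set it down again and eased it down towards the pins. In the last picture I viewed, its end matched the nested position. Sideways it was then 1.5–2 mm too high, and I pushed it down by about that much. I did not view a picture after that push. The numeric fit at the end was not reliable: the top view failed outright, and the side view was partly hidden.

**Ring:** Before the last few strokes, the torque about the ring axis was close to zero at most of the checks. On the last strokes, with a light 9 N grip that slips before over-tightening, it stayed at about 0.2 N m even when I paused. One mid-stroke reading was 0.1 N m. From the side camera I estimate the ring came down about 7 to 7.5 mm, and the strap came down too. Both fit a ring that is home. The commanded turn added up to more than one turn, because some strokes slipped. I could not read the sleeve wind-up directly.

**Bystanders:** I did not move near the tweezers, loupe, vial or look-alikes, but I made no final picture check of them.

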